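Unpile the phone-repair things and lay out the workplace

ROBOT

A 6-joint arm with a two-finger parallel gripper is mounted at the origin on the work surface. World frame = base frame: x ahead of the robot, y to its left, z up, the work surface at z = 0. Lengths are in m, angles in degrees, forces in N, time in s.
With the tool pointing down it reaches from about 0.35 to 0.875 m from the base axis. Payload 4.2 kg.
Tool frame: the origin (TCP) lies midway between the tips of the shut fingers; the grasp point (between the pads) lies 19 mm behind it (r.pinch_z is the distance from the TCP to the grasp point, in m); z points along the fingers, y is the line along which they close (so a half turn about z gives the same grasp; the last joint's range is limited). The gripper opens to 87 mm and grips with 3 to 60 N. Pads are 19 mm wide; open, the fingers measure 117 mm over their backs; the gripper's body (75 mm by 190 mm) begins 51 mm behind the grasp point.
Start: joints at [-55.886, 22.042, 0.453, 0, -68.411, -14.817], TCP at [0.207, -0.59, 0.223] pointing down, gripper open.
Joint ranges: [-179.83, 179.83], [-69.29, 118.12], [-61.27, 80.66], [-181.25, 117.63], [-171.15, -9.14], [-177.46, 177.46]. Speed limits (degrees/s): [159.86, 159.86, 180, 180, 180, 180].

INTERFACE

Orientations are given as a 3x3 rotation matrix whose columns are the frame's x, y, z axes.
In Python, from station import r, imaging, models gives the robot as it stands. The module is installed in compiled form; this text tells all that it offers.
- The arm moves only by the tool apply_moves, never from a script. Its argument "moves" is a list of rows, each a list of 2 entries, a list of its own where there are three numbers: the shift along the tool's x, y, z in m, then the turn about the tool's z in degrees. A call has 1 to 5 rows; each row shifts and turns the commanded pose from where the row before left it, along the tool's axes as they then stand; what a row does not reach is not made up. A row lasts 1/12 s, in which the tool goes at most 41.7 mm and 7.16 degrees, less where a joint would pass 70% of its speed; a pose out of reach is approached as far as the arm can. A call is refused whole if a number of a shift passes 0.0417 or a number of a turn 7.16, either way. A call with a gripper value outside its range is refused whole. "hand" is the finger opening in m, from 0 to 0.087, set as the call begins (left out, the last holds). The fingers move at their own pace and stop on an object; the grip force is fixed at half the most. Time passes only in rows, so rows that do not move let the fingers close. It gives the time, the measured TCP pose, the force, the opening and the grip force at its end, in the units of the state.
- r.sense(): the state, without advancing time (a new reading comes with each control period).
- imaging.capture(name): name is "scene" or "top"; returns a dict with "frame" (384x512x3 uint8, blue, green, red), "intrinsics" (3x3 intrinsics, pixels), "eye" and "orientation" of the camera in the world. Camera axes: x right, y down, z forward; pixel columns grow to the right and rows downward; lengths in m; the calibration is good to about 2 mm. A picture is of the moment at which its call begins. There is no depth.
- r.finish_job(): hands the job in; it is judged then, once.
Trained networks look in a picture, given as the dict that the camera call returned (one of the last four; its "shot" number tells which), for a name from the list of things; names that differ only in an ending like _2 or _b are one class to them, and where a whole thing is asked for, a point or a joint stands for the part that bears it (a point fixed in the world has none). Each returns a list of dicts, best first, with "confidence" (0 to 1); they miss things now and then, are a little off and sometimes report something else, mostly with a low value. They report only what shows in the picture. A call takes as long as a camera call. They do not tell look-alikes from the thing itself.
- models.cut_out(picture, target): "region" (384x512 bool, what is visible of it) and "extent" ([left, top, width, height] as shares, 0 to 1, of the picture: columns of its width, rows of its height, round what is visible of it).
- models.place_of(picture, target): "at" ([column, row] as shares, 0 to 1, of the picture: columns of its width, rows of its height: a listed point, or the origin of a listed thing).
The state is a dict: "time_s": time; "joints": joint angles; "joint_velocities": joint speeds; "effort": joint torques, N m; "tcp_pos": TCP position; "ee_rot": TCP orientation; "wrist_force": force on the tool from outside, world axes, zero at the start; "moment": the same for the moment, N m; "gripper_width": opening from 0.0 (shut) to 1.0 (fully open); "gripper_force": force on a finger pad.
Only numpy, scipy, OpenCV 4.12 (cv2) and the standard library are available. Lean on these libraries where they do the work, as an engineer would, in place of code of your own. Each camera call takes 0.05 s, during which the arm holds its last target. There are 200 camera calls.

TASK

Take the two small piles on the counter apart and lay the things out for a phone repair in this order: first stand the glass jar wholly on the round cork coaster, next lay the red pick flat inside the green tray, then lay the blue power bank centred and square on the white charging pad, and last lay the grey speaker module, grille up, flat on the bed of the black phone vise, lengthwise and centred between its two jaws. Never tip the jar over, and leave the tweezers and the screwdriver where they lie.

Things in the scene. Friction and masses are not known exactly. Their poses are not given: they have to be found in the camera images.
- jar: small glass jar with a brass-coloured screw-top lid, a round upright cylinder 39 mm across the lid, 38 mm across the glass and 45 mm high, about 60 g; it stands at the start on the speaker module or on the power bank. Origin: centre of its underside, z up.
- pick: red plastic opening pick lying flat: a grip block 30 x 22 x 10 mm (x, y, z) and a flat toe, at most 4 mm thick, that reaches 30 mm from the origin along +x; it lies at the start on the power bank or on the speaker module (the one without the jar). Origin: centre of the grip block's underside, z up. Grip it across y (22 mm).
- powerbank: blue plastic power bank with a white band round it near one end, a flat block 90 x 46 x 20 mm (x, y, z), about 160 g, on the counter with the jar or the pick on top of it. Origin: centre of its underside, x along its length. Grip it across y (46 mm).
- speaker: grey plastic speaker module with a round black grille and a copper strip on its top, a flat block 70 x 46 x 20 mm (x, y, z), about 90 g, on the counter with the jar or the pick on top of it. Origin: centre of its underside, x along its length. Grip it across y (46 mm).
- coaster: round cork coaster, 68 mm across and 6 mm high, fixed. Origin: centre of its underside (top face at z = 6 mm).
- tray: shallow square green enamelled tray, fixed, 84 x 84 mm outside, walls 3 mm thick rising to 11 mm, inside 78 x 78 mm with its floor at about z = 3 mm. Origin: centre of its underside, x and y along its sides.
- pad: white charging pad with a black inlay and a white ring on it, fixed, 112 x 68 x 8 mm (x, y, z). Origin: centre of its underside (top face at z = 8 mm), x along its length.
- vise: black phone vise with orange jaw faces, fixed, set open: bed 112 x 56 mm (x, y), its top at z = 12 mm; two jaws, 50 mm wide in y and up to z = 34 mm, stand across the bed's ends with their faces at x = -43 and +43 mm; the +y and -y sides are open for the fingers. The clamp knob (not to be turned) sticks out along +x to 76 mm. Origin: centre of the bed's underside.
- tweezers: stainless tweezers lying flat, 112 mm long along x, about 14 mm wide and 6 mm high; to be left alone. Origin: on their underside, near the middle.
- screwdriver: small precision screwdriver with a yellow handle (62 mm long, 14 mm thick) and a steel shaft along +x, 121 mm long in all; to be left alone. Origin: on its underside, near where the shaft leaves the handle.
Mind the look-alikes: they are no part of the job. There is more than one size of the coaster; the one meant has the size given above.

How it is judged (in metres and radians):
On the way, in this order (a step that is already met when the one before it is completed fails the run):
1. the jar stands on the coaster (horizontal distance between jar and coaster below 0.015 m and z of jar in the frame of coaster between 0.003 and 0.01 m and angle between jar's own z axis and vertical below 0.15 rad), for 0.2 s.
2. the pick lies flat in the tray (x of pick in the frame of tray between -0.038 and 0.038 m and y of pick in the frame of tray between -0.038 and 0.038 m and z of pick in the frame of tray between -0.001 and 0.008 m and angle between pick's own z axis and vertical below 0.15 rad), for 0.2 s.
3. the power bank lies centred and square on the pad (horizontal distance between powerbank and pad below 0.014 m and angle between the x axis of powerbank and the x axis of pad, either way round below 0.2 rad and z of powerbank in the frame of pad between 0.005 and 0.012 m and angle between powerbank's own z axis and vertical below 0.15 rad), for 0.2 s.
4. the speaker module lies flat between the vise's jaws (x of speaker in the frame of vise between -0.014 and 0.014 m and y of speaker in the frame of vise between -0.012 and 0.012 m and angle between the x axis of speaker and the x axis of vise, either way round below 0.25 rad and z of speaker in the frame of vise between 0.009 and 0.016 m and angle between speaker's own z axis and vertical below 0.15 rad), for 0.2 s.
At the end, for the whole second after the job is handed in: All at rest: jar upright within 15 mm of the coaster's centre; pick flat on the tray floor; power bank flat within 14 mm of the pad's centre and 0.2 rad of its length; speaker flat, grille up, on the vise bed between the jaws, within 12 mm of its centreline and 0.25 rad of its x (all of step 1 and all of step 2 and all of step 3 and all of step 4 and linear speed of each of jar, pick, powerbank, speaker below 0.02 m/s); the robot touches nothing.
It fails at once if the jar is tipped by more than 45 degrees (angle between jar's own z axis and vertical above 0.785 rad).
It fails at once if the tweezers are moved by more than 20 mm (distance of tweezers from where it was at the start of the episode above 0.02 m).
It fails at once if the screwdriver is moved by more than 20 mm (distance of screwdriver from where it was at the start of the episode above 0.02 m).
It also fails if it takes over 102 s, if anything falls off the work surface, if the arm or the gripper's body presses on something with over 40 N, if the wrist force passes 120 N, or if a joint passes its speed limit or range.

## Working session

There is one attempt and no reset: what is moved stays moved. The work goes in short steps, Python scripts to look and compute and a tool call to move; the robot and the scene stay as the last step left them, time stands still between calls to the robot, and variables do not carry over. Pictures are saved under pics/ and viewed, at most 14 in all, crops included, and the job is handed in when it is done.

Besides the shell and the picture viewer there is one more tool, called after "Request:" by a JSON object that holds its "fn" and its "kwargs". apply_moves: Moves the arm, as the interface text tells. Its arguments: {"type":"object","properties":{"moves":{"type":"array"},"hand":{"type":"number"}},"required":["moves"]}

```bash
mkdir -p pics
cat > h.py <<'E'
from station import r, imaging, models
import numpy as np, cv2
def ray(p,c,row):
    d=np.linalg.inv(p["intrinsics"])@np.array([c,row,1.]); return np.array(p["orientation"])@d
def hit(p,c,row,z):
    d=ray(p,c,row); e=np.array(p["eye"]); return e+d*(z-e[2])/d[2]
def proj(p,X):
    q=(np.array(X)-p["eye"])@np.array(p["orientation"]); q=np.array(p["intrinsics"])@q; return q[:2]/q[2]
E
python3 - <<'E'
from h import *
for n in("top","scene"):
    p=imaging.capture(n); cv2.imwrite(f"pics/{n}0.png",cv2.resize(p["frame"],(800,600)))
    print(n,np.round(p["eye"],3),np.round(p["orientation"],2).tolist())
    for t in "jar pick powerbank speaker coaster tray pad vise tweezers screwdriver".split():
        for o in models.place_of(p,t)[:3]:
            c,w=o["at"][0]*512,o["at"][1]*384
            print(t,round(o["confidence"],2),round(c),round(w),np.round(hit(p,c,w,0.0)[:2],3),np.round(hit(p,c,w,0.02)[:2],3))
s=r.sense();print(s["tcp_pos"],np.round(s["ee_rot"],3).tolist(),s["gripper_width"],s["time_s"],r.pinch_z)
E
```

```text
top [ 0.36  -0.069  1.388] [[-0.0, -0.99, 0.13], [-1.0, 0.0, -0.0], [0.0, -0.13, -0.99]]
jar 0.52 293 161 [ 0.654 -0.208] [ 0.65  -0.206]
pick 0.4 174 164 [0.642 0.201] [0.638 0.197]
powerbank 0.51 179 168 [0.627 0.185] [0.623 0.181]
speaker 0.56 293 164 [ 0.643 -0.208] [ 0.639 -0.206]
speaker 0.41 350 205 [ 0.499 -0.4  ] [ 0.497 -0.396]
coaster 0.79 338 164 [ 0.64  -0.364] [ 0.636 -0.36 ]
coaster 0.78 381 198 [ 0.525 -0.506] [ 0.523 -0.5  ]
coaster 0.77 349 203 [ 0.505 -0.399] [ 0.503 -0.394]
tray 0.89 234 162 [ 0.649 -0.007] [ 0.645 -0.007]
tray 0.59 180 168 [0.627 0.181] [0.623 0.177]
tray 0.38 170 227 [0.426 0.208] [0.425 0.204]
pad 0.94 118 208 [0.49  0.387] [0.488 0.381]
vise 0.74 292 221 [ 0.444 -0.201] [ 0.443 -0.199]
screwdriver 0.44 170 226 [0.429 0.208] [0.428 0.204]
scene [1.327 0.413 0.752] [[-0.53, 0.51, -0.67], [0.85, 0.35, -0.41], [0.02, -0.78, -0.62]]
jar 0.71 188 202 [ 0.636 -0.208] [ 0.654 -0.191]
pick 0.49 327 253 [0.604 0.18 ] [0.623 0.186]
powerbank 0.64 327 259 [0.622 0.187] [0.64  0.193]
speaker 0.75 194 206 [ 0.64  -0.185] [ 0.658 -0.169]
coaster 0.88 134 149 [ 0.525 -0.51 ] [ 0.546 -0.486]
coaster 0.78 162 161 [ 0.528 -0.394] [ 0.55  -0.373]
coaster 0.56 145 181 [ 0.629 -0.37 ] [ 0.648 -0.349]
tray 0.8 252 228 [ 0.627 -0.013] [ 0.645 -0.002]
pad 0.93 430 257 [0.48  0.387] [0.503 0.388]
vise 0.74 190 206 [ 0.645 -0.195] [ 0.663 -0.179]
vise 0.73 232 172 [ 0.456 -0.192] [ 0.479 -0.176]
tweezers 0.69 193 206 [ 0.641 -0.19 ] [ 0.659 -0.174]
tweezers 0.41 298 194 [0.442 0.019] [0.466 0.03 ]
screwdriver 0.6 365 218 [0.436 0.207] [0.46  0.213]
[ 0.20656531 -0.58986292  0.22253652] [[-0.944, -0.33, 0.0], [-0.33, 0.944, -0.0], [-0.0, -0.0, -1.0]] 1.0010536245820287 1.1 0.0187
```

View pics/top0.png

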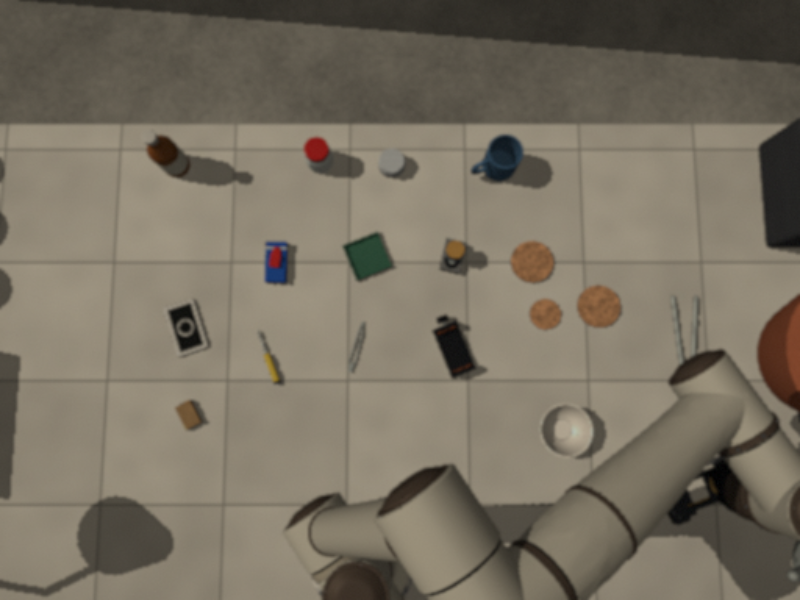

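View pics/scene0.png

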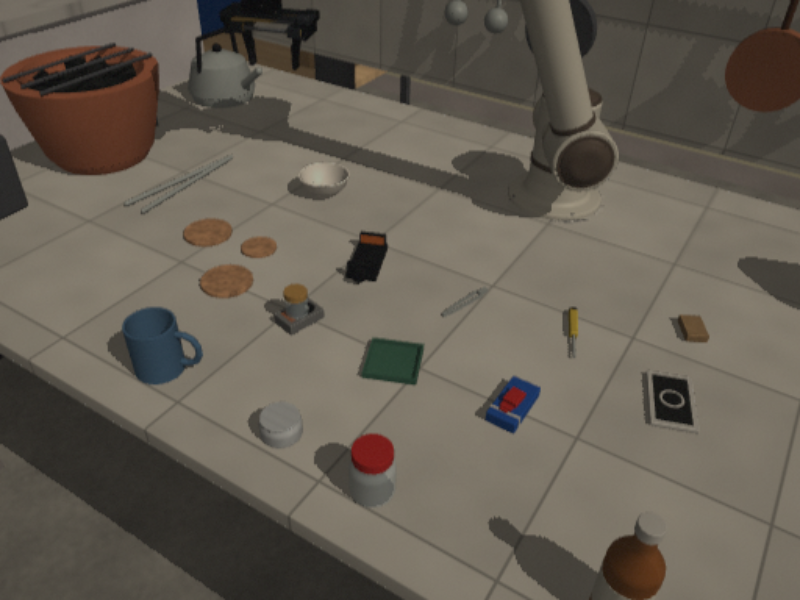

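The pictures show jar-on-speaker at top px (453,255 of 800), pick-on-power-bank at (277,263), tray (368,257), pad (186,328), vise (453,347), and three coasters at (532,262), (545,314), (599,306). I'll fit the sizes and poses to masks.

```bash
cat >> h.py <<'E'
from scipy.optimize import minimize
def mask(p,t,near=None,n=6):
    "best mask of t whose centroid lies near pixel `near`"
    L=models.cut_out(p,t)[:n]
    if near is None: return (L[0]["region"],L[0]["confidence"]) if L else (None,0)
    for o in L:
        ys,xs=np.nonzero(o["region"])
        if len(xs) and np.hypot(xs.mean()-near[0],ys.mean()-near[1])<14: return o["region"],o["confidence"]
    return None,0
def sil(p,P,S=4):
    m=np.zeros((384*S,512*S),np.uint8)
    h=cv2.convexHull(np.array([proj(p,x)*S+S/2 for x in P],np.float32))
    cv2.fillConvexPoly(m,np.round(h*16).astype(np.int32),1,shift=4)
    return cv2.resize(m.astype(np.float32),(512,384),interpolation=cv2.INTER_AREA)
def box(x,y,a,sx,sy,z0,z1,cx=0):
    c,s=np.cos(a),np.sin(a)
    return [(x+c*u-s*v,y+s*u+c*v,z) for z in(z0,z1) for u in(cx-sx/2,cx+sx/2) for v in(-sy/2,sy/2)]
def cyl(x,y,d,z0,z1): return [(x+d/2*np.cos(t),y+d/2*np.sin(t),z) for z in(z0,z1) for t in np.linspace(0,2*np.pi,48,endpoint=False)]
def fit(views,make,x0,steps):
    "views: (picture,mask,ignore mask or None)"
    def cost(q):
        c=0
        for p,m,ig in views:
            s=sil(p,make(*q)); w=np.ones_like(s) if ig is None else 1.-ig
            c+=(np.abs(s-m)*w).sum()/(m*w).sum()
        return c
    x0=np.array(x0,float); sim=np.vstack([x0]+[x0+np.eye(len(x0))[i]*steps[i] for i in range(len(x0))])
    b=minimize(cost,x0,method="Nelder-Mead",options=dict(initial_simplex=sim,xatol=1e-4,fatol=1e-4,maxiter=250))
    return b.x,b.fun/len(views)
E
cat > m.py <<'E'
from h import *
P={n:imaging.capture(n) for n in("top","scene")}
def views(t,X,ign=None):
    v=[]
    for n,p in P.items():
        m,c=mask(p,t,proj(p,X))
        if m is None: print(" no",t,n); continue
        ig=None
        if ign:
            ig,_=mask(p,ign,proj(p,(X[0],X[1],.03)))
            if ig is not None: ig=cv2.dilate(ig.astype(np.uint8),np.ones((3,3)))
        v.append((p,m.astype(float),ig))
    return v
def go(t,X,make,a0s,ign=None,s=.01):
    V=views(t,X,ign); res=[]
    for vv in ([V]+[[v] for v in V] if len(V)>1 else [V]):
        if not vv: continue
        best=min((fit(vv,make,[X[0],X[1]]+([] if a is None else [a]),[s,s]+([] if a is None else [.3])) for a in a0s),key=lambda b:b[1])
        q=best[0]; res.append(q)
        print(t,np.round(q[:2],4),np.round(np.degrees(q[2:]),1),"res",round(best[1],3))
    return res
E
cat > m1.py <<'E'
from m import *
for X in((.645,-.365,.003),(.525,-.505,.003),(.51,-.396,.003)):
    V=views("coaster",X)
    for v in V: print("coaster",[np.round(z,4) for z in fit([v],lambda x,y,d:cyl(x,y,d,0,.006),[X[0],X[1],.068],[.01,.01,.01])])
A=[0,.8,1.6,2.4]
go("jar",(.645,-.206,.04),lambda x,y:cyl(x,y,.0385,.02,.065),[None])
go("speaker",(.645,-.206,.01),lambda x,y,a:box(x,y,a,.07,.046,0,.02),A,"jar")
go("pick",(.635,.19,.025),lambda x,y,a:box(x,y,a,.03,.022,.02,.03)+box(x,y,a,.045,.01,.02,.022,.0075),[0,1.6,3.1,4.7])
go("powerbank",(.63,.185,.01),lambda x,y,a:box(x,y,a,.09,.046,0,.02),A,"pick")
go("tray",(.645,-.007,.005),lambda x,y,a:box(x,y,a,.084,.084,0,.011),[0,.4,.8,1.2])
go("pad",(.487,.387,.004),lambda x,y,a:box(x,y,a,.112,.068,0,.008),A)
go("vise",(.444,-.198,.015),lambda x,y,a:box(x,y,a,.112,.05,0,.034)+box(x,y,a,.112,.056,0,.012),A)
E
python3 m1.py
```

```text
no coaster scene
coaster [array([ 0.6304, -0.3691,  0.094 ]), np.float64(0.0374)]
coaster [array([ 0.5309, -0.5102,  0.0908]), np.float64(0.0348)]
coaster [array([ 0.5256, -0.5144,  0.0862]), np.float64(0.0605)]
coaster [array([ 0.5143, -0.3943,  0.0664]), np.float64(0.0469)]
coaster [array([ 0.5105, -0.3989,  0.0657]), np.float64(0.0575)]
 no jar top
jar [ 0.6401 -0.1974] [] res 0.07
speaker [ 0.6371 -0.1976] [152.1] res 1.177
speaker [ 0.6223 -0.187 ] [154.1] res 2.003
speaker [ 0.6337 -0.1995] [-12.9] res 0.218
pick [0.6286 0.1909] [-7.1] res 0.169
pick [0.6304 0.1915] [352.9] res 0.128
pick [0.6254 0.1902] [353.2] res 0.082
powerbank [0.6255 0.1911] [179.9] res 0.104
powerbank [0.6267 0.1919] [180.9] res 0.085
powerbank [0.6245 0.1899] [0.1] res 0.076
tray [ 0.6402 -0.0078] [22.1] res 0.057
tray [ 0.6413 -0.0071] [111.3] res 0.046
tray [ 0.6387 -0.0086] [22.1] res 0.039
pad [0.4837 0.3835] [18.6] res 0.064
pad [0.4857 0.3842] [198.] res 0.053
pad [0.4821 0.3826] [19.6] res 0.054
vise [ 0.4385 -0.1949] [202.1] res 0.111
vise [ 0.4385 -0.1944] [22.8] res 0.13
vise [ 0.4363 -0.1965] [22.1] res 0.08
```

```bash
cat > v.py <<'E'
from h import *
def draw(p,im,P,c):
    h=cv2.convexHull(np.array([(proj(p,x)+.5)*8-.5 for x in P],np.float32)); cv2.polylines(im,[np.round(h).astype(int)],True,c,1)
def pic(name,items,X,n=("top","scene"),half=25):
    "items: list of (points,colour); crops round X, 8x, side by side"
    out=[]
    for k in n:
        p=imaging.capture(k); im=cv2.resize(p["frame"],None,fx=8,fy=8,interpolation=cv2.INTER_CUBIC)
        for P,c in items: draw(p,im,P,c)
        u,v=np.round(proj(p,X)*8).astype(int); h=half*8
        out.append(im[max(0,v-h):v+h,max(0,u-h):u+h])
    h=min(o.shape[0] for o in out); im=np.hstack([o[:h] for o in out])
    s=min(1,800/im.shape[1]); cv2.imwrite("pics/"+name,cv2.resize(im,None,fx=s,fy=s))
E
python3 - <<'E'
from v import *
g,y,m=(0,255,0),(0,255,255),(255,0,255)
pic("a1.png",[(box(.636,-.199,np.radians(-13),.07,.046,0,.02),g),(cyl(.640,-.197,.0385,.02,.065),y)],(.638,-.198,.03))
pic("a2.png",[(box(.6255,.191,0,.09,.046,0,.02),g),(box(.6286,.191,np.radians(-7),.03,.022,.02,.03),y),(box(.6286,.191,np.radians(-7),.03,.002,.02,.023,.015),m)],(.628,.19,.02))
E
```

```text
(no output)
```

View pics/a1.png

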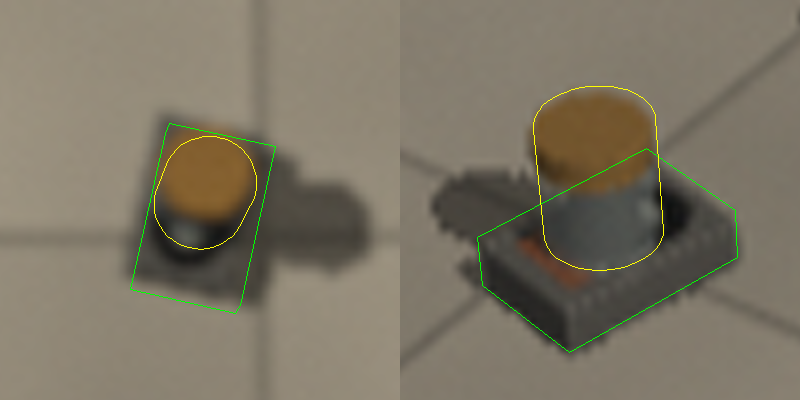

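View pics/a2.png

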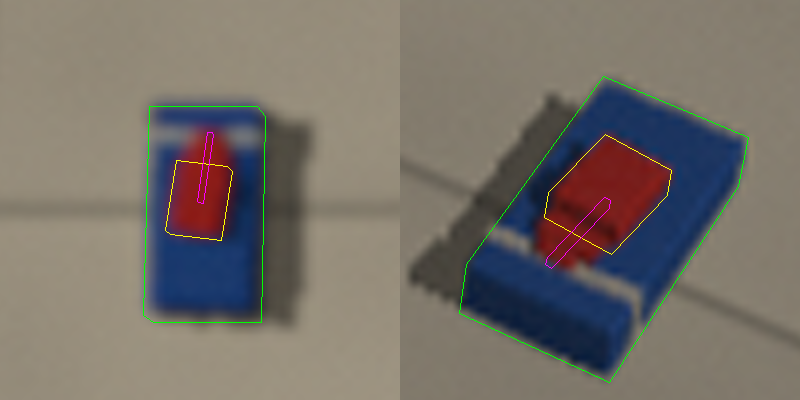

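Pick toe points along +x, jar/speaker outlines match within ~3 mm. The small (66 mm) coaster at about (.512,-.397) is the one meant; the other two are ~90 mm.

```bash
cat > plan.py <<'E'
import sys
from h import *
def plan(pts,v=.04):
    "pts: (x,y,z,yaw of tool y in deg or None), followed in order; prints rows in tool axes"
    s=r.sense(); p=np.array(s["tcp_pos"]); R=np.array(s["ee_rot"]); k=np.degrees(np.arctan2(R[1,1],R[0,1]))
    print("at",np.round(p,4),"yaw",round(k,2),"t",round(s["time_s"],2),"w",round(s["gripper_width"]*.087,4))
    rows=[]
    for x,y,z,yaw in pts:
        d=np.array([x,y,z])-p; t=0 if yaw is None else (k-yaw+90)%180-90
        n=max(1,int(np.ceil(max(np.linalg.norm(d)/v,abs(t)/7))))
        for i in range(n):
            a=np.radians(k); Y=np.array([np.cos(a),np.sin(a),0]); Z=np.array([0,0,-1.]); X=np.cross(Y,Z)
            w=d/n; rows.append([[round(float(w@q),4) for q in(X,Y,Z)],round(t/n,2)]); k-=t/n
        p=p+d
    for i in range(0,len(rows),5): print(str(rows[i:i+5]).replace(" ",""))
if __name__=="__main__": plan(eval(sys.argv[1]),*map(float,sys.argv[2:]))
E
python3 plan.py "[(.642,-.196,.11,None),(.642,-.196,.028,None)]"
```

```text
at [ 0.2066 -0.5899  0.2226] yaw 109.3 t 2.6 w 0.0871
[[[-0.0361,0.0152,0.0075],0.0],[[-0.0361,0.0152,0.0075],0.0],[[-0.0361,0.0152,0.0075],0.0],[[-0.0361,0.0152,0.0075],0.0],[[-0.0361,0.0152,0.0075],0.0]]
[[[-0.0361,0.0152,0.0075],0.0],[[-0.0361,0.0152,0.0075],0.0],[[-0.0361,0.0152,0.0075],0.0],[[-0.0361,0.0152,0.0075],0.0],[[-0.0361,0.0152,0.0075],0.0]]
[[[-0.0361,0.0152,0.0075],0.0],[[-0.0361,0.0152,0.0075],0.0],[[-0.0361,0.0152,0.0075],0.0],[[-0.0361,0.0152,0.0075],0.0],[[-0.0361,0.0152,0.0075],0.0]]
[[[0.0,0.0,0.0273],0.0],[[0.0,0.0,0.0273],0.0],[[0.0,0.0,0.0273],0.0]]
```

Request:
{"fn": "apply_moves", "kwargs": {"moves": [[[-0.036,0.015,0.0075],0],[[-0.036,0.015,0.0075],0],[[-0.036,0.015,0.0075],0],[[-0.036,0.015,0.0075],0],[[-0.036,0.015,0.0075],0]], "hand": 0.087}}

```text
time_s: 3.02
tcp_pos: [0.3527, -0.4584, 0.185]
ee_rot: [[-0.944, -0.33, 0.0], [-0.33, 0.944, -0.0], [-0.0, -0.0, -1.0]]
wrist_force: [0.1, -0.3, -0.1]
gripper_width: 0.997
gripper_force: 0.0
```

Request:
{"fn": "apply_moves", "kwargs": {"moves": [[[-0.036,0.015,0.0075],0],[[-0.036,0.015,0.0075],0],[[-0.036,0.015,0.0075],0],[[-0.036,0.015,0.0075],0],[[-0.036,0.015,0.0075],0]]}}

```text
time_s: 3.43
tcp_pos: [0.4981, -0.3278, 0.1475]
ee_rot: [[-0.944, -0.331, 0.0], [-0.331, 0.944, -0.0], [-0.0, -0.0, -1.0]]
wrist_force: [0.5, -1.2, -0.2]
gripper_width: 1.002
gripper_force: 0.0
```

Request:
{"fn": "apply_moves", "kwargs": {"moves": [[[-0.036,0.015,0.0075],0],[[-0.036,0.015,0.0075],0],[[-0.036,0.015,0.0075],0],[[-0.036,0.015,0.0075],0],[[-0.036,0.015,0.0075],0]]}}

```text
time_s: 3.85
tcp_pos: [0.6432, -0.1975, 0.1098]
ee_rot: [[-0.944, -0.331, 0.0], [-0.331, 0.944, -0.0], [-0.0, -0.0, -1.0]]
wrist_force: [0.1, -0.0, -0.5]
gripper_width: 1.0
gripper_force: 0.0
```

```bash
python3 plan.py "[(.642,-.196,.06,None),(.642,-.196,.028,None)]" .03
```

```text
at [ 0.6432 -0.1975  0.1098] yaw 109.31 t 3.85 w 0.087
[[[0.0003,0.0009,0.0249],0.0],[[0.0003,0.0009,0.0249],0.0],[[0.0,0.0,0.016],0.0],[[0.0,0.0,0.016],0.0]]
```

Request:
{"fn": "apply_moves", "kwargs": {"moves": [[[0,0.001,0.025],0],[[0,0.001,0.025],0],[[0,0,0.016],0],[[0,0,0.016],0],[[0,0,0],0]]}}

```text
time_s: 4.27
tcp_pos: [0.6387, -0.1965, 0.0239]
ee_rot: [[-0.944, -0.33, -0.007], [-0.33, 0.944, 0.001], [0.007, 0.004, -1.0]]
wrist_force: [-0.3, -1.0, -1.2]
gripper_width: 1.001
gripper_force: 0.0
```

Request:
{"fn": "apply_moves", "kwargs": {"moves": [[[0,0,0],0],[[0,0,0],0],[[0,0,0],0],[[0,0,0],0],[[0,0,0],0]], "hand": 0.03}}

```text
time_s: 4.68
tcp_pos: [0.6418, -0.1973, 0.0293]
ee_rot: [[-0.944, -0.33, 0.002], [-0.33, 0.944, -0.0], [-0.002, -0.001, -1.0]]
wrist_force: [-0.2, 0.4, -0.6]
gripper_width: 0.706
gripper_force: 0.0
```

Request:
{"fn": "apply_moves", "kwargs": {"moves": [[[0,0,0],0],[[0,0,0],0]]}}

```text
time_s: 4.85
tcp_pos: [0.6414, -0.1972, 0.0285]
ee_rot: [[-0.944, -0.33, 0.001], [-0.33, 0.944, -0.0], [-0.001, -0.0, -1.0]]
wrist_force: [-1.4, 0.2, 0.3]
gripper_width: 0.557
gripper_force: 0.0
```

```bash
python3 plan.py "[(.642,-.196,.06,None),(.512,-.396,.05,None),(.512,-.396,.0155,None)]" .03
```

```text
at [ 0.6414 -0.1972  0.0285] yaw 109.29 t 4.85 w 0.0485
[[[-0.0005,0.0005,-0.0157],0.0],[[-0.0005,0.0005,-0.0157],0.0],[[0.0236,-0.0182,0.0012],0.0],[[0.0236,-0.0182,0.0012],0.0],[[0.0236,-0.0182,0.0012],0.0]]
[[[0.0236,-0.0182,0.0012],0.0],[[0.0236,-0.0182,0.0012],0.0],[[0.0236,-0.0182,0.0012],0.0],[[0.0236,-0.0182,0.0012],0.0],[[0.0236,-0.0182,0.0012],0.0]]
[[[0.0,0.0,0.0173],0.0],[[0.0,0.0,0.0173],0.0]]
```

Request:
{"fn": "apply_moves", "kwargs": {"moves": [[[0,0,0],0],[[0,0,0],0],[[0,0,0],0],[[0,0,0],0],[[0,0,0],0]]}}

```text
time_s: 5.27
tcp_pos: [0.6412, -0.1971, 0.0282]
ee_rot: [[-0.944, -0.331, -0.0], [-0.331, 0.944, -0.0], [0.0, -0.0, -1.0]]
wrist_force: [-1.5, 0.2, 1.3]
gripper_width: 0.429
gripper_force: 29.9
```

Request:
{"fn": "apply_moves", "kwargs": {"moves": [[[0,0,-0.004],0],[[0,0,-0.01],0],[[0,0,-0.01],0],[[0,0,-0.01],0],[[0,0,0],0]]}}

```text
time_s: 5.68
tcp_pos: [0.6433, -0.1976, 0.0657]
ee_rot: [[-0.944, -0.331, 0.006], [-0.331, 0.944, -0.001], [-0.005, -0.003, -1.0]]
wrist_force: [0.9, 0.1, 0.3]
gripper_width: 0.428
gripper_force: 29.9
```

```bash
python3 plan.py "[(.512,-.396,.06,None),(.512,-.396,.0155,None)]" .03
python3 -c "
from v import *
pic('b1.png',[],r.sense()['tcp_pos'])"
```

```text
at [ 0.6433 -0.1976  0.0657] yaw 109.33 t 5.68 w 0.0372
[[[0.0237,-0.018,0.0007],0.0],[[0.0237,-0.018,0.0007],0.0],[[0.0237,-0.018,0.0007],0.0],[[0.0237,-0.018,0.0007],0.0],[[0.0237,-0.018,0.0007],0.0]]
[[[0.0237,-0.018,0.0007],0.0],[[0.0237,-0.018,0.0007],0.0],[[0.0237,-0.018,0.0007],0.0],[[0.0,0.0,0.0222],0.0],[[0.0,0.0,0.0222],0.0]]
```

View pics/b1.png

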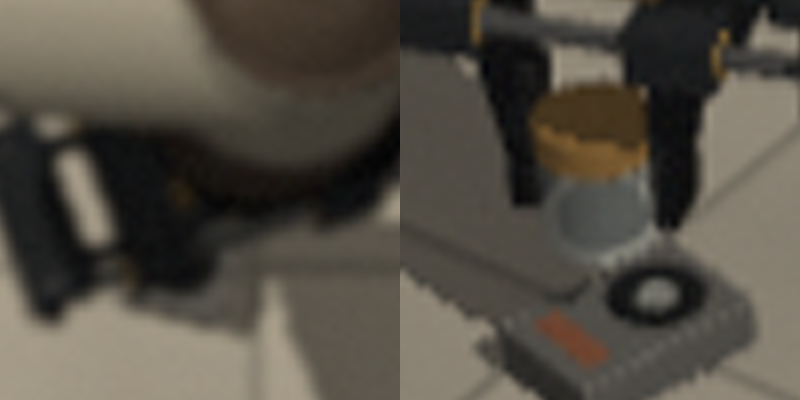

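The jar is held upright between the fingers, clear of the speaker module (right crop, about 600,180).

Request:
{"fn": "apply_moves", "kwargs": {"moves": [[[0.012,-0.009,0],0],[[0.022,-0.017,0],0],[[0.024,-0.018,0],0],[[0.024,-0.018,0],0],[[0.024,-0.018,0],0]]}}

```text
time_s: 6.2
tcp_pos: [0.5658, -0.3088, 0.0613]
ee_rot: [[-0.944, -0.331, -0.002], [-0.331, 0.944, 0.001], [0.001, 0.001, -1.0]]
wrist_force: [-0.2, 0.7, 0.1]
gripper_width: 0.431
gripper_force: 29.9
```

Request:
{"fn": "apply_moves", "kwargs": {"moves": [[[0.024,-0.018,0],0],[[0.024,-0.018,0],0],[[0.022,-0.017,0],0],[[0.012,-0.009,0],0],[[0,0,0],0]]}}

```text
time_s: 6.62
tcp_pos: [0.5079, -0.3957, 0.0614]
ee_rot: [[-0.945, -0.326, -0.002], [-0.326, 0.945, 0.001], [0.001, 0.001, -1.0]]
wrist_force: [0.4, 0.1, -1.0]
gripper_width: 0.431
gripper_force: 29.9
```

Request:
{"fn": "apply_moves", "kwargs": {"moves": [[[0,0,0],0],[[0,0,0],0]]}}

```text
time_s: 6.78
tcp_pos: [0.5109, -0.3928, 0.0618]
ee_rot: [[-0.944, -0.331, -0.0], [-0.331, 0.944, 0.0], [0.0, 0.0, -1.0]]
wrist_force: [0.1, 0.7, -0.2]
gripper_width: 0.431
gripper_force: 29.9
```

```bash
python3 plan.py "[(.512,-.396,.03,None),(.512,-.396,.0155,None)]" .015
python3 -c "
from v import *
p=imaging.capture('scene'); m,c=mask(p,'jar',proj(p,(.512,-.396,.06)))
if m is not None: print(c,[fit([(p,m.astype(float),None)],lambda x,y:cyl(x,y,.0385,z,z+.045),[.512,-.396],[.01,.01]) for z in (.035,.04)])"
```

```text
at [ 0.5109 -0.3928  0.0618] yaw 109.32 t 6.78 w 0.0375
[[[-0.0,-0.0011,0.0106],0.0],[[-0.0,-0.0011,0.0106],0.0],[[-0.0,-0.0011,0.0106],0.0],[[0.0,0.0,0.0145],0.0]]
0.46 [(array([ 0.48923265, -0.4181342 ]), np.float64(0.08565737051792828)), (array([ 0.49559708, -0.41196999]), np.float64(0.08341633466135458))]
```

Request:
{"fn": "apply_moves", "kwargs": {"moves": [[[0,-0.001,0.012],0],[[0,-0.001,0.014],0],[[0,-0.001,0.011],0],[[0,0,0.006],0],[[0,0,0.003],0]]}}

```text
time_s: 7.3
tcp_pos: [0.511, -0.3953, 0.0141]
ee_rot: [[-0.944, -0.331, -0.003], [-0.331, 0.944, 0.001], [0.002, 0.002, -1.0]]
wrist_force: [-3.9, 4.9, 15.5]
gripper_width: 0.429
gripper_force: 30.1
```

Request:
{"fn": "apply_moves", "kwargs": {"moves": [[[0,0,0.001],0],[[0,0,0],0],[[0,0,0],0]]}}

```text
time_s: 7.55
tcp_pos: [0.5121, -0.3963, 0.0155]
ee_rot: [[-0.944, -0.331, 0.001], [-0.331, 0.944, -0.001], [-0.001, -0.001, -1.0]]
wrist_force: [-0.2, -0.2, -0.4]
gripper_width: 0.432
gripper_force: 29.9
```

Request:
{"fn": "apply_moves", "kwargs": {"moves": [[[0,0,0],0],[[0,0,0],0],[[0,0,0],0],[[0,0,0],0],[[0,0,0],0]], "hand": 0.08}}

```text
time_s: 7.97
tcp_pos: [0.5118, -0.3962, 0.0153]
ee_rot: [[-0.944, -0.33, 0.0], [-0.33, 0.944, -0.0], [-0.0, -0.0, -1.0]]
wrist_force: [1.1, 0.0, -0.4]
gripper_width: 0.722
gripper_force: 0.0
```

Request:
{"fn": "apply_moves", "kwargs": {"moves": [[[0,0,-0.01],0],[[0,0,-0.02],0],[[0,0,-0.03],0],[[0,0,-0.03],0],[[0,0,-0.03],0]]}}

```text
time_s: 8.38
tcp_pos: [0.5115, -0.3962, 0.1371]
ee_rot: [[-0.944, -0.331, 0.0], [-0.331, 0.944, -0.0], [0.0, -0.0, -1.0]]
wrist_force: [1.3, -0.6, -0.4]
gripper_width: 0.919
gripper_force: 0.0
```

```bash
python3 plan.py "[(.632,.1915,.12,83),(.632,.1915,.023,None)]" .037
cat > m2.py <<'E'
from m import *
go("jar",(.512,-.396,.03),lambda x,y:cyl(x,y,.0385,.006,.051),[None])
go("pick",(.635,.19,.025),lambda x,y,a:box(x,y,a,.03,.022,.02,.03)+box(x,y,a,.045,.008,.02,.022,.0075),[0])
E
python3 m2.py
```

```text
at [ 0.5115 -0.3962  0.1371] yaw 109.3 t 8.38 w 0.0799
[[[-0.0181,0.0303,0.001],np.float64(1.55)],[[-0.0173,0.0308,0.001],np.float64(1.55)],[[-0.0165,0.0312,0.001],np.float64(1.55)],[[-0.0156,0.0316,0.001],np.float64(1.55)],[[-0.0147,0.0321,0.001],np.float64(1.55)]]
[[[-0.0139,0.0324,0.001],np.float64(1.55)],[[-0.013,0.0328,0.001],np.float64(1.55)],[[-0.0121,0.0331,0.001],np.float64(1.55)],[[-0.0112,0.0335,0.001],np.float64(1.55)],[[-0.0103,0.0338,0.001],np.float64(1.55)]]
[[[-0.0094,0.034,0.001],np.float64(1.55)],[[-0.0085,0.0343,0.001],np.float64(1.55)],[[-0.0075,0.0345,0.001],np.float64(1.55)],[[-0.0066,0.0347,0.001],np.float64(1.55)],[[-0.0057,0.0348,0.001],np.float64(1.55)]]
[[[-0.0047,0.035,0.001],np.float64(1.55)],[[-0.0038,0.0351,0.001],np.float64(1.55)],[[0.0,0.0,0.0323],0.0],[[0.0,0.0,0.0323],0.0],[[0.0,0.0,0.0323],0.0]]
 no jar top
jar [ 0.5136 -0.3982] [] res 0.153
pick [0.6284 0.1908] [-6.7] res 0.231
pick [0.6298 0.1921] [-6.9] res 0.262
pick [0.6268 0.1893] [-4.9] res 0.1
```

Request:
{"fn": "apply_moves", "kwargs": {"moves": [[[-0.018,0.0305,0.001],1.5],[[-0.017,0.031,0.001],1.5],[[-0.0165,0.031,0.001],1.5],[[-0.0155,0.0315,0.001],1.5],[[-0.0145,0.032,0.001],1.5]], "hand": 0.05}}

```text
time_s: 9.1
tcp_pos: [0.5453, -0.2218, 0.1284]
ee_rot: [[-0.979, -0.203, -0.003], [-0.203, 0.979, 0.0], [0.003, 0.001, -1.0]]
wrist_force: [-0.1, 0.3, 0.3]
gripper_width: 0.636
gripper_force: 0.0
```

Request:
{"fn": "apply_moves", "kwargs": {"moves": [[[-0.014,0.0325,0.001],1.5],[[-0.013,0.033,0.001],1.5],[[-0.012,0.033,0.001],1.5],[[-0.011,0.0335,0.001],1.5],[[-0.0105,0.034,0.001],1.5]]}}

```text
time_s: 9.52
tcp_pos: [0.5796, -0.0484, 0.1235]
ee_rot: [[-0.997, -0.074, -0.003], [-0.074, 0.997, -0.001], [0.003, -0.0, -1.0]]
wrist_force: [1.3, -0.4, 0.1]
gripper_width: 0.577
gripper_force: 0.0
```

Request:
{"fn": "apply_moves", "kwargs": {"moves": [[[-0.0095,0.034,0.001],1.5],[[-0.0085,0.0345,0.001],1.5],[[-0.0075,0.0345,0.001],1.5],[[-0.0065,0.0345,0.001],1.5],[[-0.0055,0.035,0.001],1.5]]}}

```text
time_s: 9.93
tcp_pos: [0.6133, 0.1249, 0.1184]
ee_rot: [[-0.998, 0.057, -0.003], [0.057, 0.998, -0.001], [0.003, -0.002, -1.0]]
wrist_force: [0.3, -0.7, -0.1]
gripper_width: 0.578
gripper_force: 0.0
```

Request:
{"fn": "apply_moves", "kwargs": {"moves": [[[-0.0045,0.035,0.001],1.5],[[-0.004,0.035,0.001],1.5],[[0,0,0],0],[[0,0,0],0]]}}

```text
time_s: 10.27
tcp_pos: [0.6266, 0.1942, 0.1158]
ee_rot: [[-0.994, 0.105, -0.003], [0.105, 0.994, -0.002], [0.003, -0.002, -1.0]]
wrist_force: [0.5, -0.8, -0.9]
gripper_width: 0.57
gripper_force: 0.0
```

```bash
python3 plan.py "[(.629,.191,.06,83),(.629,.191,.0235,None)]" .03
```

```text
at [0.6266 0.1942 0.1158] yaw 83.96 t 10.27 w 0.0496
[[[-0.0014,-0.0014,0.0279],np.float64(0.48)],[[-0.0014,-0.0014,0.0279],np.float64(0.48)],[[0.0,0.0,0.0182],0.0],[[0.0,0.0,0.0182],0.0]]
```

Request:
{"fn": "apply_moves", "kwargs": {"moves": [[[-0.001,-0.0015,0.025],0.5],[[-0.001,-0.0015,0.025],0.5],[[0,0,0.02],0],[[0,0,0.01],0],[[0,0,0.005],0]]}}

```text
time_s: 10.68
tcp_pos: [0.6276, 0.1875, 0.0306]
ee_rot: [[-0.992, 0.127, -0.004], [0.127, 0.992, -0.002], [0.004, -0.003, -1.0]]
wrist_force: [0.3, -0.1, -0.0]
gripper_width: 0.581
gripper_force: 0.0
```

Request:
{"fn": "apply_moves", "kwargs": {"moves": [[[0,0,0],0],[[0,0,0],0],[[0,0,0],0]]}}

```text
time_s: 10.93
tcp_pos: [0.6301, 0.1897, 0.0346]
ee_rot: [[-0.992, 0.125, 0.002], [0.125, 0.992, 0.001], [-0.002, 0.001, -1.0]]
wrist_force: [0.3, 0.3, -0.1]
gripper_width: 0.575
gripper_force: 0.0
```

```bash
python3 plan.py "[(.629,.191,.0235,83)]" .03
```

```text
at [0.6301 0.1897 0.0346] yaw 82.8 t 10.93 w 0.05
[[[0.0012,0.0011,0.0111],np.float64(-0.2)]]
```

Request:
{"fn": "apply_moves", "kwargs": {"moves": [[[0.001,0.001,0.006],0],[[0,0,0.004],0],[[0,0,0.002],0],[[0,0,0],0],[[0,0,0],0]]}}

```text
time_s: 11.35
tcp_pos: [0.6282, 0.1906, 0.0209]
ee_rot: [[-0.992, 0.125, -0.0], [0.125, 0.992, -0.0], [0.0, -0.0, -1.0]]
wrist_force: [0.8, 0.2, 0.0]
gripper_width: 0.57
gripper_force: 0.0
```

Request:
{"fn": "apply_moves", "kwargs": {"moves": [[[0,0,0],0],[[0,0,0],0],[[0,0,0],0],[[0,0,0],0],[[0,0,0],0]], "hand": 0.012}}

```text
time_s: 11.77
tcp_pos: [0.6283, 0.1906, 0.0212]
ee_rot: [[-0.992, 0.125, 0.0], [0.125, 0.992, 0.0], [-0.0, 0.0, -1.0]]
wrist_force: [-1.1, 0.7, -0.6]
gripper_width: 0.28
gripper_force: 0.1
```

Request:
{"fn": "apply_moves", "kwargs": {"moves": [[[0,0,0],0],[[0,0,0],0],[[0,0,0],0]]}}

```text
time_s: 12.02
tcp_pos: [0.6284, 0.1907, 0.0211]
ee_rot: [[-0.992, 0.125, 0.0], [0.125, 0.992, 0.0], [-0.0, 0.0, -1.0]]
wrist_force: [-0.9, -0.4, -0.2]
gripper_width: 0.246
gripper_force: 30.0
```

Request:
{"fn": "apply_moves", "kwargs": {"moves": [[[0,0,-0.006],0],[[0,0,-0.012],0],[[0,0,-0.02],0],[[0,0,-0.012],0],[[0,0,0],0]]}}

```text
time_s: 12.43
tcp_pos: [0.6307, 0.1917, 0.0756]
ee_rot: [[-0.992, 0.125, 0.007], [0.125, 0.992, 0.003], [-0.007, 0.004, -1.0]]
wrist_force: [-0.0, -0.2, 1.0]
gripper_width: 0.249
gripper_force: 30.0
```

```bash
python3 plan.py "[(.6365,-.0085,.07,112)]" .037
python3 -c "
from v import *
pic('c1.png',[],r.sense()['tcp_pos'],('scene',))
pic('c2.png',[],(.512,-.396,.02),half=20)
a,b=cv2.imread('pics/c1.png'),cv2.imread('pics/c2.png');b=cv2.resize(b,(400,200));cv2.imwrite('pics/c3.png',np.vstack([a,b]))"
```

```text
at [0.6307 0.1917 0.0756] yaw 82.84 t 12.43 w 0.0217
[[[-0.0051,-0.033,0.0009],np.float64(-4.86)],[[-0.0023,-0.0333,0.0009],np.float64(-4.86)],[[0.0005,-0.0334,0.0009],np.float64(-4.86)],[[0.0033,-0.0332,0.0009],np.float64(-4.86)],[[0.0062,-0.0328,0.0009],np.float64(-4.86)]]
[[[0.0089,-0.0322,0.0009],np.float64(-4.86)]]
```

View pics/c3.png

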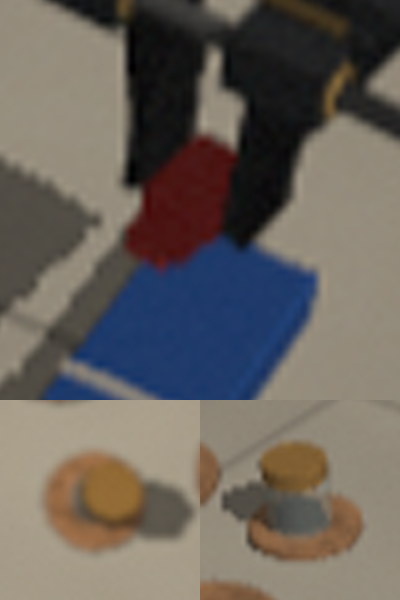

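The pick is held between the fingers (upper crop 185,200) and the jar stands upright in the middle of the coaster (lower crops).

Request:
{"fn": "apply_moves", "kwargs": {"moves": [[[-0.005,-0.033,0.001],-5],[[-0.0025,-0.0335,0.001],-5],[[0.0005,-0.0335,0.001],-5],[[0.0035,-0.033,0.001],-5],[[0.006,-0.033,0.001],-5]]}}

```text
time_s: 13.0
tcp_pos: [0.6328, 0.022, 0.0647]
ee_rot: [[-0.951, -0.31, -0.003], [-0.31, 0.951, -0.0], [0.003, 0.0, -1.0]]
wrist_force: [0.7, 0.3, -0.0]
gripper_width: 0.249
gripper_force: 30.0
```

Request:
{"fn": "apply_moves", "kwargs": {"moves": [[[0.009,-0.032,0.001],-4],[[0,0,0.005],0],[[0,0,0.005],0],[[0,0,0.005],0]]}}

```text
time_s: 13.33
tcp_pos: [0.6345, -0.0098, 0.0487]
ee_rot: [[-0.929, -0.37, -0.002], [-0.37, 0.929, -0.0], [0.002, 0.001, -1.0]]
wrist_force: [-0.7, -0.2, 0.3]
gripper_width: 0.246
gripper_force: 30.0
```

```bash
python3 plan.py "[(.6365,-.0085,.03,112),(.6365,-.0085,.007,112)]" .02
```

```text
at [ 0.6345 -0.0098  0.0487] yaw 111.73 t 13.33 w 0.0214
[[[-0.0023,0.0004,0.0187],np.float64(-0.27)],[[0.0,0.0,0.0115],np.float64(0.0)],[[0.0,0.0,0.0115],np.float64(0.0)]]
```

Request:
{"fn": "apply_moves", "kwargs": {"moves": [[[-0.002,0,0.012],0],[[0,0,0.012],0],[[0,0,0.008],0],[[0,0,0.005],0],[[0,0,0.002],0]]}}

```text
time_s: 13.75
tcp_pos: [0.6361, -0.0085, 0.0093]
ee_rot: [[-0.928, -0.372, -0.003], [-0.372, 0.928, -0.001], [0.003, 0.001, -1.0]]
wrist_force: [-0.7, 0.3, 0.8]
gripper_width: 0.249
gripper_force: 30.0
```

Request:
{"fn": "apply_moves", "kwargs": {"moves": [[[0,0,0],0],[[0,0,0],0],[[0,0,0],0]]}}

```text
time_s: 14.0
tcp_pos: [0.6375, -0.0088, 0.0116]
ee_rot: [[-0.928, -0.371, 0.001], [-0.371, 0.928, 0.0], [-0.001, -0.0, -1.0]]
wrist_force: [-0.4, 0.3, -0.7]
gripper_width: 0.244
gripper_force: 30.0
```

Request:
{"fn": "apply_moves", "kwargs": {"moves": [[[0,0,0.003],0],[[0,0,0.002],0],[[0,0,0.001],0],[[0,0,0],0],[[0,0,0],0]]}}

```text
time_s: 14.42
tcp_pos: [0.6369, -0.009, 0.005]
ee_rot: [[-0.929, -0.371, -0.0], [-0.371, 0.929, -0.0], [0.0, 0.0, -1.0]]
wrist_force: [0.0, 0.1, -0.0]
gripper_width: 0.248
gripper_force: 30.0
```

Request:
{"fn": "apply_moves", "kwargs": {"moves": [[[0,0,0],0],[[0,0,0],0],[[0,0,0],0],[[0,0,0],0],[[0,0,0],0]], "hand": 0.04}}

```text
time_s: 14.83
tcp_pos: [0.637, -0.0089, 0.0051]
ee_rot: [[-0.929, -0.371, 0.0], [-0.371, 0.929, 0.0], [-0.0, -0.0, -1.0]]
wrist_force: [0.4, -0.5, -0.4]
gripper_width: 0.446
gripper_force: 0.0
```

Request:
{"fn": "apply_moves", "kwargs": {"moves": [[[0,0,-0.01],0],[[0,0,-0.02],0],[[0,0,-0.03],0],[[0,0,-0.02],0],[[0,0,0],0]]}}

```text
time_s: 15.25
tcp_pos: [0.6405, -0.0086, 0.0914]
ee_rot: [[-0.928, -0.372, 0.011], [-0.372, 0.928, 0.001], [-0.01, -0.003, -1.0]]
wrist_force: [0.2, -0.4, 0.7]
gripper_width: 0.461
gripper_force: 0.0
```

```bash
python3 plan.py "[(.626,.191,.09,90)]" .037
cat > m3.py <<'E'
from m import *
go("pick",(.6375,-.009,.01),lambda x,y,a:box(x,y,a,.03,.022,.003,.013)+box(x,y,a,.045,.008,.003,.006,.0075),[.4])
go("powerbank",(.626,.191,.01),lambda x,y,a:box(x,y,a,.09,.046,0,.02),[0])
E
python3 m3.py
```

```text
at [ 0.6405 -0.0086  0.0914] yaw 111.87 t 15.25 w 0.0401
[[[-0.0101,0.0318,0.0002],np.float64(3.64)],[[-0.0081,0.0324,0.0002],np.float64(3.64)],[[-0.006,0.0328,0.0002],np.float64(3.64)],[[-0.0039,0.0331,0.0002],np.float64(3.64)],[[-0.0018,0.0333,0.0002],np.float64(3.64)]]
[[[0.0003,0.0334,0.0002],np.float64(3.64)]]
pick [ 0.6358 -0.0095] [26.3] res 0.929
pick [ 0.637  -0.0099] [12.5] res 1.502
pick [ 0.6351 -0.0096] [32.1] res 0.282
 no powerbank top
powerbank [0.623  0.1892] [0.1] res 0.089
```

Request:
{"fn": "apply_moves", "kwargs": {"moves": [[[-0.01,0.032,0],3.6],[[-0.008,0.0325,0],3.6],[[-0.006,0.033,0],3.6],[[-0.004,0.033,0],3.6],[[-0.002,0.033,0],3.6]], "hand": 0.075}}

```text
time_s: 15.97
tcp_pos: [0.6239, 0.1586, 0.0839]
ee_rot: [[-0.998, -0.063, -0.002], [-0.063, 0.998, -0.001], [0.002, -0.001, -1.0]]
wrist_force: [0.3, 0.3, 0.7]
gripper_width: 0.75
gripper_force: 0.0
```

Request:
{"fn": "apply_moves", "kwargs": {"moves": [[[0,0.033,0],3.6],[[0,0,0.01],0],[[0,0,0.01],0],[[0,0,0.01],0],[[0,0,0],0]]}}

```text
time_s: 16.38
tcp_pos: [0.6203, 0.1883, 0.0513]
ee_rot: [[-1.0, -0.002, -0.006], [-0.002, 1.0, -0.003], [0.006, -0.003, -1.0]]
wrist_force: [-0.4, -0.9, -0.7]
gripper_width: 0.862
gripper_force: 0.0
```

Request:
{"fn": "apply_moves", "kwargs": {"moves": [[[0,0,0],0],[[0,0,0],0]]}}

```text
time_s: 16.55
tcp_pos: [0.6228, 0.1891, 0.0549]
ee_rot: [[-1.0, -0.002, -0.0], [-0.002, 1.0, -0.0], [0.0, -0.0, -1.0]]
wrist_force: [0.7, 1.0, 1.0]
gripper_width: 0.863
gripper_force: 0.0
```

```bash
python3 plan.py "[(.6255,.190,.03,90),(.6255,.190,.006,90)]" .02
python3 -c "
from v import *
pic('d1.png',[],(.64,-.009,.01))
pic('d2.png',[],(.6255,.19,.03))
a,b=cv2.imread('pics/d1.png'),cv2.imread('pics/d2.png');im=np.vstack([a,b]);cv2.imwrite('pics/d3.png',cv2.resize(im,(600,600)))"
```

```text
at [0.6228 0.1891 0.0549] yaw 90.12 t 16.55 w 0.0751
[[[-0.0014,0.0004,0.0125],np.float64(0.06)],[[-0.0014,0.0004,0.0125],np.float64(0.06)],[[0.0,0.0,0.012],np.float64(0.0)],[[0.0,0.0,0.012],np.float64(0.0)]]
```

View pics/d3.png

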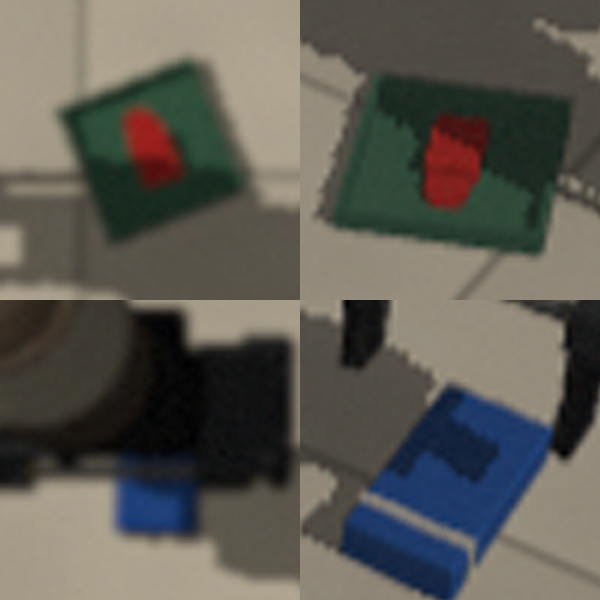

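The pick lies flat in the middle of the tray; the open fingers straddle the power bank.

Request:
{"fn": "apply_moves", "kwargs": {"moves": [[[-0.002,0.001,0.012],0],[[0,0,0.014],0],[[0,0,0.01],0],[[0,0,0.006],0],[[0,0,0.004],0]]}}

```text
time_s: 17.17
tcp_pos: [0.6239, 0.191, 0.0075]
ee_rot: [[-1.0, -0.003, -0.002], [-0.003, 1.0, -0.001], [0.002, -0.001, -1.0]]
wrist_force: [-0.2, -0.6, -0.0]
gripper_width: 0.859
gripper_force: 0.0
```

Request:
{"fn": "apply_moves", "kwargs": {"moves": [[[0,0,0.002],0],[[0,0,0.001],0],[[0,0,0],0],[[0,0,0],0],[[0,0,0],0]], "hand": 0.036}}

```text
time_s: 17.58
tcp_pos: [0.6248, 0.1915, 0.0066]
ee_rot: [[-1.0, -0.004, 0.001], [-0.004, 1.0, 0.001], [-0.001, 0.001, -1.0]]
wrist_force: [-0.1, 0.9, 0.1]
gripper_width: 0.572
gripper_force: 0.0
```

Request:
{"fn": "apply_moves", "kwargs": {"moves": [[[0,0,0],0],[[0,0,0],0],[[0,0,0],0],[[0,0,0],0],[[0,0,0],0]]}}

```text
time_s: 18.0
tcp_pos: [0.6248, 0.1916, 0.0066]
ee_rot: [[-1.0, -0.004, 0.001], [-0.004, 1.0, 0.0], [-0.001, 0.0, -1.0]]
wrist_force: [-0.7, -0.3, 4.0]
gripper_width: 0.523
gripper_force: 30.0
```

Request:
{"fn": "apply_moves", "kwargs": {"moves": [[[0,0,-0.005],0],[[0,0,-0.01],0],[[0,0,-0.015],0],[[0,0,-0.01],0],[[0,0,-0.005],0]]}}

```text
time_s: 18.42
tcp_pos: [0.6254, 0.1918, 0.0532]
ee_rot: [[-1.0, -0.004, 0.003], [-0.004, 1.0, 0.001], [-0.003, 0.001, -1.0]]
wrist_force: [-0.1, -0.3, -1.7]
gripper_width: 0.529
gripper_force: 30.0
```

```bash
python3 plan.py "[(.484,.3835,.055,108.6)]" .025
```

```text
at [0.6254 0.1918 0.0532] yaw 90.21 t 18.42 w 0.046
[[[0.0141,0.0192,-0.0002],np.float64(-1.84)],[[0.0134,0.0197,-0.0002],np.float64(-1.84)],[[0.0128,0.0201,-0.0002],np.float64(-1.84)],[[0.0122,0.0205,-0.0002],np.float64(-1.84)],[[0.0115,0.0209,-0.0002],np.float64(-1.84)]]
[[[0.0108,0.0212,-0.0002],np.float64(-1.84)],[[0.0101,0.0216,-0.0002],np.float64(-1.84)],[[0.0094,0.0219,-0.0002],np.float64(-1.84)],[[0.0087,0.0222,-0.0002],np.float64(-1.84)],[[0.008,0.0224,-0.0002],np.float64(-1.84)]]
```

Request:
{"fn": "apply_moves", "kwargs": {"moves": [[[0.014,0.0195,0],-1.8],[[0.0135,0.0195,0],-1.8],[[0.013,0.02,0],-1.8],[[0.012,0.0205,0],-1.8],[[0.0115,0.021,0],-1.8]]}}

```text
time_s: 18.83
tcp_pos: [0.553, 0.2881, 0.0511]
ee_rot: [[-0.987, -0.161, -0.0], [-0.161, 0.987, -0.0], [0.0, 0.0, -1.0]]
wrist_force: [-0.0, 0.5, -0.7]
gripper_width: 0.527
gripper_force: 30.0
```

Request:
{"fn": "apply_moves", "kwargs": {"moves": [[[0.011,0.021,0],-1.8],[[0.01,0.0215,0],-1.8],[[0.0095,0.022,0],-1.8],[[0.0085,0.022,0],-1.8],[[0.008,0.0225,0],-1.8]]}}

```text
time_s: 19.25
tcp_pos: [0.4829, 0.3842, 0.0511]
ee_rot: [[-0.95, -0.314, -0.0], [-0.314, 0.95, -0.0], [0.0, 0.0, -1.0]]
wrist_force: [-0.8, -0.3, -1.8]
gripper_width: 0.527
gripper_force: 30.0
```

Request:
{"fn": "apply_moves", "kwargs": {"moves": [[[0,0,0.005],0],[[0,0,0.005],0],[[0,0,0],0],[[0,0,0],0]]}}

```text
time_s: 19.58
tcp_pos: [0.4839, 0.3824, 0.0404]
ee_rot: [[-0.95, -0.311, -0.001], [-0.311, 0.95, -0.001], [0.001, -0.001, -1.0]]
wrist_force: [0.2, -0.3, -2.0]
gripper_width: 0.525
gripper_force: 30.0
```

```bash
python3 plan.py "[(.484,.3835,.016,108.6)]" .015
```

```text
at [0.4839 0.3824 0.0404] yaw 108.13 t 19.58 w 0.0456
[[[-0.0002,0.0005,0.0122],np.float64(-0.24)],[[-0.0002,0.0005,0.0122],np.float64(-0.24)]]
```

Request:
{"fn": "apply_moves", "kwargs": {"moves": [[[0,0.001,0.007],-0.5],[[0,0,0.008],0],[[0,0,0.006],0],[[0,0,0.003],0],[[0,0,0],0]]}}

```text
time_s: 20.0
tcp_pos: [0.4831, 0.3835, 0.0156]
ee_rot: [[-0.947, -0.32, -0.002], [-0.32, 0.947, -0.002], [0.002, -0.001, -1.0]]
wrist_force: [-0.4, -0.7, -0.9]
gripper_width: 0.523
gripper_force: 30.0
```

Request:
{"fn": "apply_moves", "kwargs": {"moves": [[[0,0,0.001],0],[[0,0,0],0],[[0,0,0],0]]}}

```text
time_s: 20.25
tcp_pos: [0.4837, 0.3846, 0.0163]
ee_rot: [[-0.947, -0.321, 0.0], [-0.321, 0.947, 0.0], [-0.001, 0.0, -1.0]]
wrist_force: [0.7, 0.2, -1.5]
gripper_width: 0.524
gripper_force: 30.0
```

Request:
{"fn": "apply_moves", "kwargs": {"moves": [[[0,0,0],0],[[0,0,0],0],[[0,0,0],0],[[0,0,0],0],[[0,0,0],0]], "hand": 0.075}}

```text
time_s: 20.67
tcp_pos: [0.4836, 0.3846, 0.0163]
ee_rot: [[-0.947, -0.321, 0.0], [-0.321, 0.947, 0.0], [-0.0, 0.0, -1.0]]
wrist_force: [-0.3, 0.5, -0.1]
gripper_width: 0.81
gripper_force: 0.0
```

Request:
{"fn": "apply_moves", "kwargs": {"moves": [[[0,0,-0.01],0],[[0,0,-0.02],0],[[0,0,-0.03],0],[[0,0,-0.03],0],[[0,0,-0.01],0]]}}

```text
time_s: 21.08
tcp_pos: [0.4856, 0.3863, 0.122]
ee_rot: [[-0.947, -0.322, 0.007], [-0.322, 0.947, 0.006], [-0.008, 0.004, -1.0]]
wrist_force: [0.7, 0.0, 1.1]
gripper_width: 0.86
gripper_force: 0.0
```

```bash
python3 plan.py "[(.638,-.198,.115,77)]" .04
cat > m4.py <<'E'
from m import *
go("speaker",(.638,-.198,.01),lambda x,y,a:box(x,y,a,.07,.046,0,.02),[-.2])
go("powerbank",(.484,.384,.02),lambda x,y,a:box(x,y,a,.09,.046,.008,.028),[.3])
E
python3 m4.py
```

```text
at [0.4856 0.3863 0.122 ] yaw 108.77 t 21.08 w 0.0748
[[[0.0027,-0.0376,0.0004],np.float64(1.99)],[[0.0014,-0.0377,0.0004],np.float64(1.99)],[[0.0001,-0.0377,0.0004],np.float64(1.99)],[[-0.0012,-0.0377,0.0004],np.float64(1.99)],[[-0.0025,-0.0377,0.0004],np.float64(1.99)]]
[[[-0.0038,-0.0376,0.0004],np.float64(1.99)],[[-0.0051,-0.0374,0.0004],np.float64(1.99)],[[-0.0064,-0.0372,0.0004],np.float64(1.99)],[[-0.0077,-0.037,0.0004],np.float64(1.99)],[[-0.009,-0.0367,0.0004],np.float64(1.99)]]
[[[-0.0102,-0.0363,0.0004],np.float64(1.99)],[[-0.0115,-0.036,0.0004],np.float64(1.99)],[[-0.0127,-0.0355,0.0004],np.float64(1.99)],[[-0.0139,-0.0351,0.0004],np.float64(1.99)],[[-0.0151,-0.0346,0.0004],np.float64(1.99)]]
[[[-0.0163,-0.034,0.0004],np.float64(1.99)]]
speaker [ 0.6405 -0.1934] [-13.6] res 0.128
speaker [ 0.6417 -0.1925] [-14.6] res 0.082
speaker [ 0.6373 -0.1963] [-12.7] res 0.092
powerbank [0.4827 0.3849] [18.3] res 0.831
powerbank [0.4814 0.3859] [23.2] res 1.596
powerbank [0.4824 0.3845] [18.4] res 0.056
```

Request:
{"fn": "apply_moves", "kwargs": {"moves": [[[0.0025,-0.0375,0],2],[[0.0015,-0.0375,0],2],[[0,-0.0375,0],2],[[-0.001,-0.0375,0],2],[[-0.0025,-0.0375,0],2]]}}

```text
time_s: 21.8
tcp_pos: [0.53, 0.2007, 0.1145]
ee_rot: [[-0.989, -0.15, -0.003], [-0.15, 0.989, -0.002], [0.003, -0.001, -1.0]]
wrist_force: [0.4, 0.7, 0.2]
gripper_width: 0.858
gripper_force: 0.0
```

Request:
{"fn": "apply_moves", "kwargs": {"moves": [[[-0.004,-0.0375,0],2],[[-0.005,-0.0375,0],2],[[-0.0065,-0.037,0],2],[[-0.0075,-0.037,0],2],[[-0.009,-0.0365,0],2]]}}

```text
time_s: 22.22
tcp_pos: [0.5771, 0.0183, 0.1145]
ee_rot: [[-1.0, 0.024, -0.003], [0.024, 1.0, -0.001], [0.003, -0.001, -1.0]]
wrist_force: [1.3, 0.9, -0.3]
gripper_width: 0.861
gripper_force: 0.0
```

Request:
{"fn": "apply_moves", "kwargs": {"moves": [[[-0.01,-0.036,0],2],[[-0.0115,-0.036,0],2],[[-0.0125,-0.0355,0],2],[[-0.014,-0.035,0],2],[[-0.015,-0.0345,0],2]]}}

```text
time_s: 22.63
tcp_pos: [0.6235, -0.1638, 0.1142]
ee_rot: [[-0.98, 0.198, -0.003], [0.198, 0.98, 0.0], [0.003, -0.0, -1.0]]
wrist_force: [0.9, -0.7, 0.4]
gripper_width: 0.862
gripper_force: 0.0
```

Request:
{"fn": "apply_moves", "kwargs": {"moves": [[[-0.017,-0.03,0.005],2.3],[[0,0,0.02],0],[[0,0,0.02],0],[[0,0,0.01],0],[[0,0,0],0]]}}

```text
time_s: 23.05
tcp_pos: [0.6321, -0.1945, 0.0565]
ee_rot: [[-0.972, 0.236, -0.009], [0.236, 0.972, 0.001], [0.009, -0.001, -1.0]]
wrist_force: [-0.9, 0.0, 0.4]
gripper_width: 0.862
gripper_force: 0.0
```

Request:
{"fn": "apply_moves", "kwargs": {"moves": [[[0,0,0],0],[[0,0,0],0]]}}

```text
time_s: 23.22
tcp_pos: [0.6357, -0.1944, 0.0618]
ee_rot: [[-0.972, 0.234, 0.001], [0.234, 0.972, -0.001], [-0.001, -0.0, -1.0]]
wrist_force: [0.7, 0.2, -0.3]
gripper_width: 0.859
gripper_force: 0.0
```

```bash
python3 plan.py "[(.640,-.1945,.0065,76.4)]" .02
python3 -c "
from v import *
pic('e1.png',[],(.484,.384,.02))
pic('e2.png',[],(.64,-.194,.03))
a,b=cv2.imread('pics/e1.png'),cv2.imread('pics/e2.png');im=np.vstack([a,b]);cv2.imwrite('pics/e3.png',cv2.resize(im,(600,600)))"
```

```text
at [ 0.6357 -0.1944  0.0618] yaw 76.47 t 23.22 w 0.0747
[[[-0.0014,0.0003,0.0184],np.float64(0.02)],[[-0.0014,0.0003,0.0184],np.float64(0.02)],[[-0.0014,0.0003,0.0184],np.float64(0.02)]]
```

View pics/e3.png

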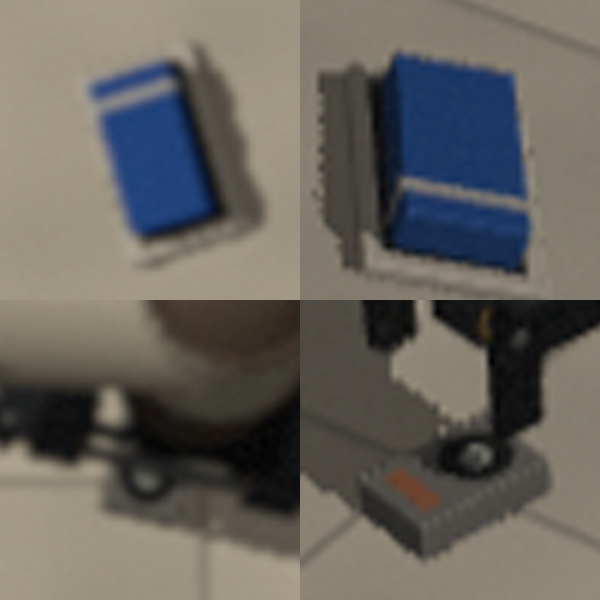

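The power bank lies square on the pad (top crops, parallax explains the apparent shift), and the fingers straddle the speaker module.

Request:
{"fn": "apply_moves", "kwargs": {"moves": [[[-0.002,0,0.014],0],[[-0.002,0,0.018],0],[[0,0,0.012],0],[[0,0,0.006],0],[[0,0,0.004],0]]}}

```text
time_s: 23.83
tcp_pos: [0.6381, -0.1956, 0.0053]
ee_rot: [[-0.972, 0.235, -0.003], [0.235, 0.972, 0.0], [0.003, -0.0, -1.0]]
wrist_force: [0.5, -0.0, 0.6]
gripper_width: 0.863
gripper_force: 0.0
```

Request:
{"fn": "apply_moves", "kwargs": {"moves": [[[0,0,0.002],0],[[0,0,0],0],[[0,0,0],0],[[0,0,0],0],[[0,0,0],0]], "hand": 0.036}}

```text
time_s: 24.25
tcp_pos: [0.6394, -0.1957, 0.0058]
ee_rot: [[-0.972, 0.235, 0.001], [0.235, 0.972, -0.0], [-0.001, 0.0, -1.0]]
wrist_force: [0.1, 0.3, 0.7]
gripper_width: 0.567
gripper_force: 0.1
```

Request:
{"fn": "apply_moves", "kwargs": {"moves": [[[0,0,0],0],[[0,0,0],0],[[0,0,0],0],[[0,0,0],0],[[0,0,0],0]]}}

```text
time_s: 24.67
tcp_pos: [0.6393, -0.1957, 0.0057]
ee_rot: [[-0.972, 0.235, 0.001], [0.235, 0.972, -0.0], [-0.001, 0.0, -1.0]]
wrist_force: [-0.7, 1.1, 4.4]
gripper_width: 0.523
gripper_force: 30.0
```

Request:
{"fn": "apply_moves", "kwargs": {"moves": [[[0,0,-0.005],0],[[0,0,-0.01],0],[[0,0,-0.02],0],[[0,0,-0.02],0],[[0,0,-0.01],0]]}}

```text
time_s: 25.08
tcp_pos: [0.6401, -0.1961, 0.073]
ee_rot: [[-0.972, 0.235, 0.004], [0.235, 0.972, -0.001], [-0.004, -0.0, -1.0]]
wrist_force: [0.5, -0.1, -0.5]
gripper_width: 0.527
gripper_force: 30.0
```

```bash
python3 plan.py "[(.438,-.195,.07,112.3)]" .025
cat > m5.py <<'E'
from m import *
go("vise",(.4385,-.195,.015),lambda x,y,a:box(x,y,a,.112,.05,0,.034)+box(x,y,a,.112,.056,0,.012)+box(x,y,a,.02,.014,.01,.024,.066),[.4,.4+3.14])
go("vise",(.4385,-.195,.015),lambda x,y,a:box(x,y,a,.112,.05,0,.034)+box(x,y,a,.112,.056,0,.012),[.4])
E
python3 m5.py
```

```text
at [ 0.6401 -0.1961  0.073 ] yaw 76.42 t 25.08 w 0.0459
[[[0.0219,-0.0052,0.0003],np.float64(-3.99)],[[0.0222,-0.0036,0.0003],np.float64(-3.99)],[[0.0224,-0.0021,0.0003],np.float64(-3.99)],[[0.0225,-0.0005,0.0003],np.float64(-3.99)],[[0.0224,0.0011,0.0003],np.float64(-3.99)]]
[[[0.0223,0.0026,0.0003],np.float64(-3.99)],[[0.0221,0.0042,0.0003],np.float64(-3.99)],[[0.0217,0.0057,0.0003],np.float64(-3.99)],[[0.0213,0.0072,0.0003],np.float64(-3.99)]]
 no vise top
vise [ 0.4352 -0.1974] [205.3] res 0.189
 no vise top
vise [ 0.4345 -0.1975] [25.3] res 0.175
```

Run:
```python
from v import *
x,y,a=.4385,-.195,np.radians(22.3)
pic("f1.png",[(box(x,y,a,.112,.056,0,.012),(0,255,0)),(box(x,y,a,.013,.05,.012,.034,.0495),(0,255,255)),(box(x,y,a,.013,.05,.012,.034,-.0495),(255,0,255))],(x,y,.015))
```

```text
(no output)
```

View pics/f1.png

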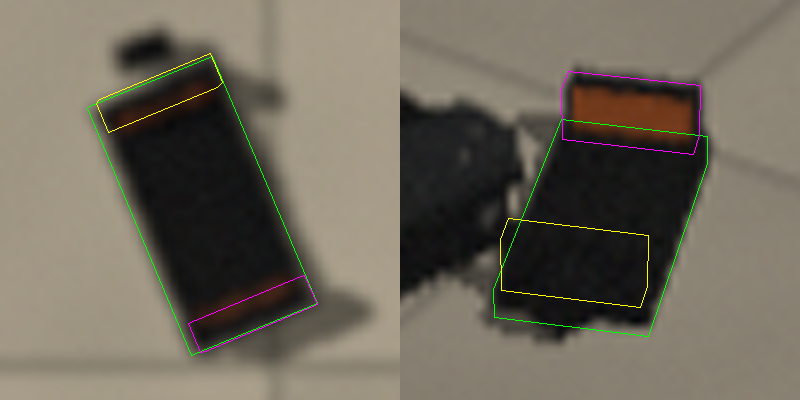

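The overlay fits the vise in both views (jaw faces at left-crop 150,110 and 240,300 line up within about 2 mm).

Request:
{"fn": "apply_moves", "kwargs": {"moves": [[[0.022,-0.005,0],-4],[[0.022,-0.0035,0],-4],[[0.0225,-0.002,0],-4],[[0.0225,-0.0005,0],-4],[[0.0225,0.001,0],-4]]}}

```text
time_s: 25.9
tcp_pos: [0.5249, -0.1947, 0.0692]
ee_rot: [[-0.993, -0.115, -0.002], [-0.115, 0.993, 0.0], [0.002, 0.0, -1.0]]
wrist_force: [0.1, 0.2, -0.4]
gripper_width: 0.528
gripper_force: 30.0
```

Request:
{"fn": "apply_moves", "kwargs": {"moves": [[[0.0225,0.0025,0],-4],[[0.022,0.004,0],-4],[[0.0215,0.0055,0],-4],[[0.0215,0.007,0],-4],[[0,0,0],0]]}}

```text
time_s: 26.32
tcp_pos: [0.4311, -0.1945, 0.0691]
ee_rot: [[-0.925, -0.381, -0.006], [-0.381, 0.925, 0.002], [0.005, 0.004, -1.0]]
wrist_force: [-0.4, -0.8, -1.1]
gripper_width: 0.526
gripper_force: 30.0
```

Request:
{"fn": "apply_moves", "kwargs": {"moves": [[[0,0,0.005],0],[[0,0,0.005],0],[[0,0,0],0],[[0,0,0],0]]}}

```text
time_s: 26.65
tcp_pos: [0.4371, -0.195, 0.0593]
ee_rot: [[-0.925, -0.381, -0.001], [-0.381, 0.925, 0.0], [0.001, 0.0, -1.0]]
wrist_force: [-0.1, -0.0, 0.0]
gripper_width: 0.526
gripper_force: 30.0
```

```bash
python3 plan.py "[(.438,-.195,.0185,112.3)]" .015
python3 - <<'E'
from v import *
x,y,a=.4385,-.195,np.radians(22.3)
pic("g1.png",[],(x,y,.03),("scene",),30)
E
```

```text
at [ 0.4371 -0.195   0.0593] yaw 112.4 t 26.65 w 0.0458
[[[-0.0003,-0.0001,0.0136],np.float64(0.03)],[[-0.0003,-0.0001,0.0136],np.float64(0.03)],[[-0.0003,-0.0001,0.0136],np.float64(0.03)]]
```

View pics/g1.png

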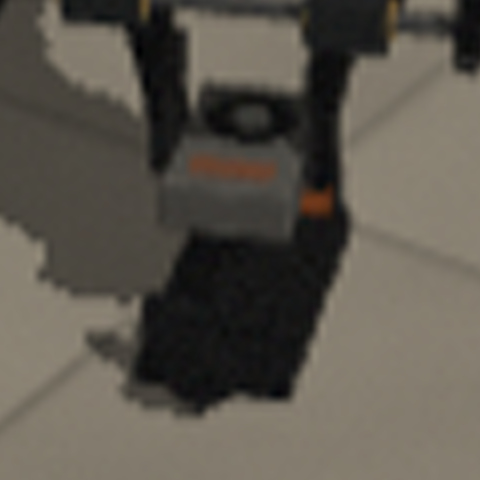

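The module is held level and in line with the vise; lower it.

Request:
{"fn": "apply_moves", "kwargs": {"moves": [[[-0.001,0,0.007],0],[[0,0,0.008],0],[[0,0,0.007],0],[[0,0,0.005],0],[[0,0,0.004],0]]}}

```text
time_s: 27.12
tcp_pos: [0.4371, -0.1945, 0.0279]
ee_rot: [[-0.925, -0.381, -0.002], [-0.381, 0.925, 0.0], [0.001, 0.001, -1.0]]
wrist_force: [0.1, -0.8, -1.1]
gripper_width: 0.523
gripper_force: 30.0
```

Request:
{"fn": "apply_moves", "kwargs": {"moves": [[[0,0,0.004],0],[[0,0,0.003],0],[[0,0,0.002],0],[[0,0,0],0],[[0,0,0],0]]}}

```text
time_s: 27.53
tcp_pos: [0.4377, -0.1946, 0.0201]
ee_rot: [[-0.925, -0.381, 0.0], [-0.381, 0.925, -0.0], [-0.0, -0.0, -1.0]]
wrist_force: [-0.6, -0.5, 0.2]
gripper_width: 0.522
gripper_force: 30.0
```

Request:
{"fn": "apply_moves", "kwargs": {"moves": [[[0,0,0.001],0],[[0,0,0.0005],0],[[0,0,0],0],[[0,0,0],0]]}}

```text
time_s: 27.87
tcp_pos: [0.4376, -0.1946, 0.0187]
ee_rot: [[-0.925, -0.381, 0.0], [-0.381, 0.925, -0.0], [-0.0, -0.0, -1.0]]
wrist_force: [0.7, -0.1, -1.5]
gripper_width: 0.531
gripper_force: 30.0
```

Request:
{"fn": "apply_moves", "kwargs": {"moves": [[[0,0,0],0],[[0,0,0],0],[[0,0,0],0],[[0,0,0],0],[[0,0,0],0]], "hand": 0.075}}

```text
time_s: 28.28
tcp_pos: [0.4376, -0.1946, 0.0186]
ee_rot: [[-0.925, -0.381, 0.0], [-0.381, 0.925, -0.0], [-0.0, -0.0, -1.0]]
wrist_force: [-0.5, 0.1, -0.2]
gripper_width: 0.807
gripper_force: 0.0
```

Request:
{"fn": "apply_moves", "kwargs": {"moves": [[[0,0,-0.01],0],[[0,0,-0.02],0],[[0,0,-0.03],0],[[0,0,-0.03],0],[[0,0,-0.03],0]]}}

```text
time_s: 28.7
tcp_pos: [0.4371, -0.1946, 0.1397]
ee_rot: [[-0.925, -0.381, -0.001], [-0.381, 0.925, 0.0], [0.001, 0.0, -1.0]]
wrist_force: [0.7, 0.4, 0.3]
gripper_width: 0.86
gripper_force: 0.0
```

Request:
{"fn": "apply_moves", "kwargs": {"moves": [[[0.03,0,-0.01],0],[[0.03,0,-0.01],0],[[0,0,0],0],[[0,0,0],0],[[0,0,0],0]]}}

```text
time_s: 29.12
tcp_pos: [0.3823, -0.2176, 0.1587]
ee_rot: [[-0.925, -0.381, 0.001], [-0.381, 0.925, -0.0], [-0.001, -0.0, -1.0]]
wrist_force: [0.1, 0.1, 0.1]
gripper_width: 0.862
gripper_force: 0.0
```

Run:
```python
from v import *
x,y,a=.4385,-.195,np.radians(22.3)
pic("i1.png",[(box(x,y,a,.07,.046,.012,.032),(0,255,0))],(x,y,.02),("scene",))
p=imaging.capture("scene"); im=cv2.resize(p["frame"][90:290,60:480],None,fx=1.9,fy=1.9,interpolation=cv2.INTER_CUBIC)
b=cv2.resize(cv2.imread("pics/i1.png"),(220,220)); c=np.zeros((220,im.shape[1],3),np.uint8); c[:,:220]=b
q=imaging.capture("top")["frame"][120:260,90:400]; c[:,240:240+487]=cv2.resize(q,(487,220))
cv2.imwrite("pics/i2.png",np.vstack([im,c]))
```

```text
(no output)
```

View pics/i2.png

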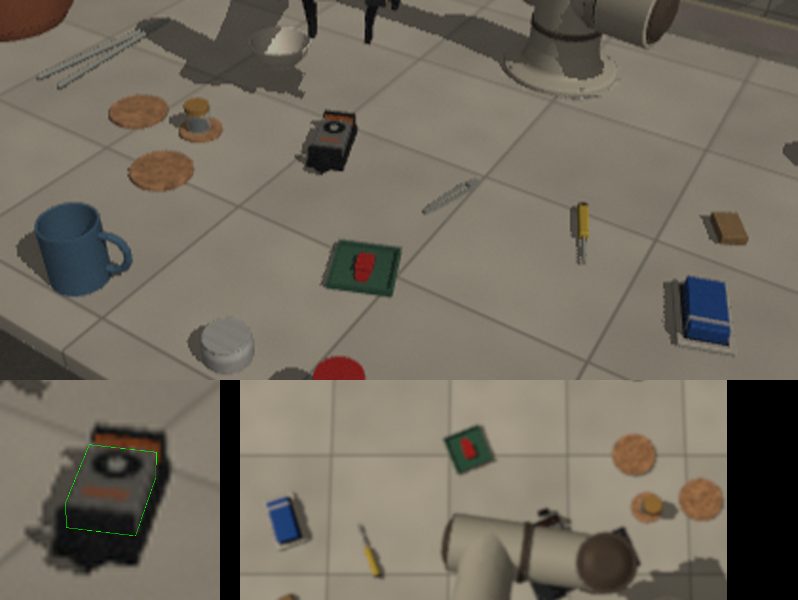

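All four things are in place: jar on coaster (205,118), pick in tray (363,265), power bank on pad (705,310), and speaker between the jaws matching the predicted outline.

```bash
python3 -c "
from station import r
print(r.finish_job())"
```

```text
the job is handed in; nothing more can be done
None
```

I placed all four items in the order asked and handed the job in at about 29 s of the 102 s allowed. The final picture shows each one in place and the tweezers and screwdriver undisturbed, but the hand-in returned no verdict.

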